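# Pack the turned plugs in the divided crate

### The arm

A 6-joint arm with a two-finger parallel gripper is mounted at the origin on a cart in front of the work surface, level with it; the furniture and walls round the work are solid. World frame = base frame: x ahead of the robot, y to its left, z up, the work surface at z = 0. Lengths are in m, angles in rad, forces in N, time in s.
With the tool pointing down it reaches from about 0.4 to 0.825 m from the base axis. Payload 7 kg.
Tool frame: the origin (TCP) lies between the finger pads; the fingertips stand 8 mm ahead of it and the grasp point (between the pads) lies 11 mm behind it (arm.finger_overhang is the distance from the TCP to the fingertips, in m); z points along the fingers, y is the line along which they close (so a half turn about z gives the same grasp; the last joint's range is limited). The gripper opens to 88 mm and grips with 3 to 60 N. Pads are 19 mm wide; open, the fingers measure 130 mm over their backs; the gripper's body (78 mm by 193 mm) begins 47 mm behind the grasp point.
Start: joints at [1.576, 0.359, 0.012, 0, -1.224, -0.288], TCP at [0.188, 0.648, 0.235] pointing down, gripper open.
Joint ranges: [-3.07, 3.07], [-1.43, 2.12], [-1.02, 1.25], [-3.03, 1.67], [-3.05, -0], [-3.03, 3.03]. Speed limits (rad/s): [2.39, 2.39, 3.01, 3.14, 3.14, 3.14].

### API

Orientations are given as [roll, pitch, yaw] about the fixed x, y, z axes, in that order (R = Rz(yaw) Ry(pitch) Rx(roll)).
In Python, from station import arm gives the robot as it stands.
- The arm moves only by the tool move_arm, never from a script. Its argument "rows" is text: rows parted by semicolons, each of 7 numbers parted by spaces: the turn, a rotation vector about the tool's x, y, z in degrees, then the shift along the tool's x, y, z in m, then the finger opening in m, from 0 to 0.0876. A call has 1 to 8 rows; each row shifts and turns the commanded pose from where the row before left it, along the tool's axes as they then stand; what a row does not reach is not made up. A row lasts 1/8 s, in which the tool goes at most 62.5 mm and 10.7 degrees, less where a joint would pass 70% of its speed; a pose out of reach is approached as far as the arm can. A call is refused whole if a number of a shift passes 0.0625 or a number of a turn 10.7, either way. A call with a gripper value outside its range is refused whole. The fingers move at their own pace and stop on an object; "squeeze" is the grip in N (left out, the last holds). Time passes only in rows, so rows that do not move let the fingers close. It gives the time, the measured TCP pose, the force, the opening and the grip force at its end, in the units of the state.
- arm.get_state(): the state, without advancing time (a new reading comes with each control period).
- arm.grab_frame(name): name is "scene" or "top"; returns (picture, depth): 384x512x3 uint8, blue, green, red; 384x512 float32, m along the optical axis (not along the pixel's ray), 0 where there is no reading.
- arm.camera_model(name): a dict with "mtx" (3x3 intrinsics, pixels), "camera_from_world" (4x4, takes a point from world to camera coordinates). Camera axes: x right, y down, z forward; pixel columns grow to the right and rows downward; lengths in m; the calibration is good to about 2 mm. A picture is of the moment at which its call begins. camera_model takes no time and is no camera call.
- arm.job_done(): hands the job in; it is judged then, once.
The state is a dict: "t": time; "q": joint angles; "qd": joint speeds; "joint_efforts": joint torques, N m; "eef_pos": TCP position; "ee_rot": TCP orientation; "force": force on the tool from outside, world axes, zero at the start; "moment": the same for the moment, N m; "width": finger opening in m; "gripper_force": force on a finger pad.
Only numpy, scipy, OpenCV 4.12 (cv2) and the standard library are available. Lean on these libraries where they do the work, as an engineer would, in place of code of your own. Each camera call takes 0.05 s, during which the arm holds its last target. There are 200 camera calls.

### The job

Pack the two loose beech plugs that stand on the bench into the dark wooden crate: stand each one upright, domed end up, in an empty cell of its own beside the plug already packed there. Let go of them, and leave the glue bottle standing where it is.

Things in the scene. Friction and masses are not known exactly. Their poses are not given: they have to be found in the camera images.
- plug_1_mid (a point): loose upright beech plug on the bench: pale wood cylinder 62 mm in diameter, 112 mm tall, domed top, about 0.24 kg. Point: on its axis half-way up, 56 mm above its flat foot; z up through the dome. Grasp across the diameter; 15 to 25 mm above this point the fingers stay above the crate's walls. Both loose plugs are alike; either fits either empty cell.
- plug_2_mid (a point): loose upright beech plug on the bench: pale wood cylinder 62 mm in diameter, 112 mm tall, domed top, about 0.24 kg. Point: on its axis half-way up, 56 mm above its flat foot; z up through the dome. Grasp across the diameter; 15 to 25 mm above this point the fingers stay above the crate's walls. Both loose plugs are alike; either fits either empty cell.
- crate: dark-wood crate fixed to the bench, 106 (x) x 306 (y) x 50 mm high; boards, floor and two full-height dividers 6 mm. Three cells in a row along its y, 94 x 94 mm inside, centred at x = 0 and y = +100 (empty), 0 (empty), -100 mm (holds a third such plug, wedged fast, top 118 mm up). Origin: centre of underside, z up; the middle of a packed plug is 62 mm above it. 10 mm batten on each end.
- glue_mid (a point): bystander: standing wood glue bottle with orange nozzle, body 58 mm in diameter, 174 mm tall; point on its axis half-way up. It stands among the loose plugs, at least 100 mm between axes: carry plugs over or round it. A turned wooden drawer knob (44 mm wide, 48 mm tall, not listed) stands in the same group; it is not to be packed.
There are look-alikes about, which are no part of the job. What is shaped like the part that bears plug_1_mid but red is not meant.

How it is judged:
At the end, for the whole second after the job is handed in: A loose plug stands in each of the two empty cells: axis within 22 mm of the cell centre in crate x and y, middle 52 to 72 mm above the crate's underside, domed end up within 10 degrees, released, at rest; the glue bottle upright within 10 degrees and 30 mm of its start (((x of plug_1_mid in the frame of crate between -0.022 and 0.022 m and y of plug_1_mid in the frame of crate between 0.078 and 0.122 m and x of plug_2_mid in the frame of crate between -0.022 and 0.022 m and y of plug_2_mid in the frame of crate between -0.022 and 0.022 m) or (x of plug_1_mid in the frame of crate between -0.022 and 0.022 m and y of plug_1_mid in the frame of crate between -0.022 and 0.022 m and x of plug_2_mid in the frame of crate between -0.022 and 0.022 m and y of plug_2_mid in the frame of crate between 0.078 and 0.122 m)) and angle between each of plug_1_mid, plug_2_mid, glue_mid's own z axis and vertical below 0.17 rad and z of plug_1_mid in the frame of crate between 0.052 and 0.072 m and contact force between each of plug_1, plug_2 and the fingers below 0.1 N and linear speed of each of plug_1, plug_2 below 0.03 m/s and z of plug_2_mid in the frame of crate between 0.052 and 0.072 m and distance of glue_mid from where it was at the start of the episode below 0.03 m); the robot touches nothing.
It fails at once if the glue bottle is knocked over or shifted by more than 30 mm (angle between glue_mid's own z axis and vertical above 0.35 rad or distance of glue_mid from where it was at the start of the episode above 0.03 m).
It also fails if it takes over 64 s, if anything falls off the work surface, if the arm or the gripper's body presses on something with over 40 N, if the wrist force passes 120 N, or if a joint passes its speed limit or range.

## Working session

There is one attempt and no reset: what is moved stays moved. The work goes in short steps, Python scripts to look and compute and a tool call to move; the robot and the scene stay as the last step left them, time stands still between calls to the robot, and variables do not carry over. Pictures are saved under pics/ and viewed, at most 10 in all, crops included, and the job is handed in when it is done.

Besides the shell and the picture viewer there is one more tool, called after "Emit:" in YAML: its name, and indented under it one key for each argument. move_arm: Moves the arm, as the interface text tells. Its arguments: {"type":"object","properties":{"rows":{"type":"string"},"squeeze":{"type":"number"}},"required":["rows"]}

```bash
mkdir -p pics
python3 - <<'E'
from station import arm
import cv2,numpy as np
s=arm.get_state();print(s['t'],s['eef_pos'],s['ee_rot'],s['width'])
for n in("scene","top"):
    p,d=arm.grab_frame(n);cv2.imwrite(f"pics/{n}0.png",p);np.savez(f"{n}0.npz",p=p,d=d)
    m=arm.camera_model(n);print(n,m['mtx'],np.linalg.inv(m['camera_from_world']).round(3))
a=cv2.imread("pics/scene0.png");b=cv2.imread("pics/top0.png")
cv2.imwrite("pics/a.png",cv2.resize(a,(800,600)));cv2.imwrite("pics/b.png",cv2.resize(b,(800,600)))
E
```

```text
0.0 [0.18825449 0.64773169 0.23363675] [ 3.13996397e+00 -1.32032549e-04 -2.82971038e-01] 0.08748747673532241
scene [[485.259691     0.         250.76755679]
 [  0.         485.259691   192.94803199]
 [  0.           0.           1.        ]] [[ 0.851 -0.263  0.454  0.031]
 [-0.524 -0.417  0.742 -0.757]
 [-0.006 -0.87  -0.493  0.583]
 [ 0.     0.     0.     1.   ]]
top [[374.5314994    0.         256.84967269]
 [  0.         374.5314994  193.8664161 ]
 [  0.           0.           1.        ]] [[ 0.026 -0.982  0.188  0.273]
 [-1.    -0.029 -0.012 -0.017]
 [ 0.017 -0.188 -0.982  1.053]
 [ 0.     0.     0.     1.   ]]
```

View pics/a.png

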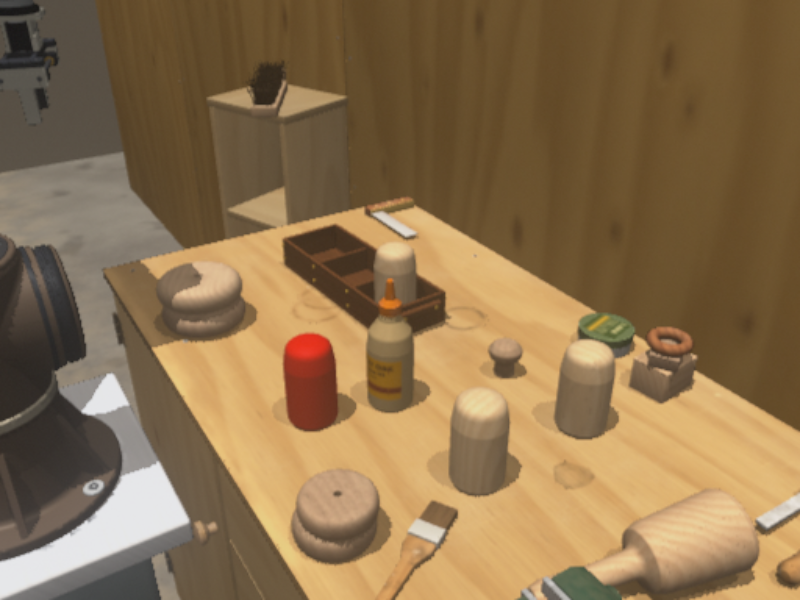

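View pics/b.png

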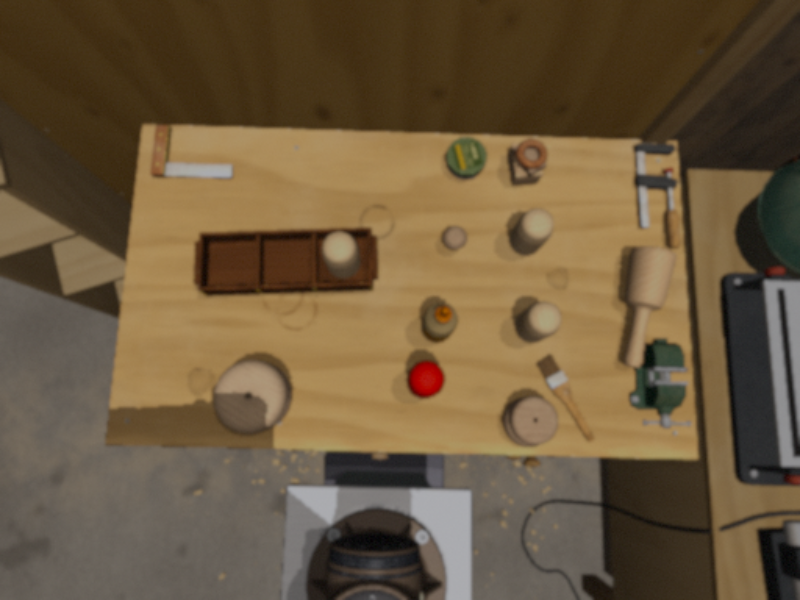

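The scene view (800 px) shows the plugs at (585,388) and (479,440), the bottle at (390,350), a red look-alike at (311,380) and the crate at (360,275). In the top view the plugs are at (532,230) and (540,322), the bottle at (440,320) and the crate from (198,232) to (376,293). Next I'll measure from both views.

```bash
cat > h.py <<'E'
from station import arm
import cv2,numpy as np
from scipy.optimize import least_squares
def cloud(n,d):
    m=arm.camera_model(n);K=m['mtx'];T=np.linalg.inv(m['camera_from_world'])
    v,u=np.indices(d.shape);P=np.stack([(u-K[0,2])/K[0,0]*d,(v-K[1,2])/K[1,1]*d,d],-1)
    P=P@T[:3,:3].T+T[:3,3];P[d<=0]=np.nan;return P
def circ(P,c,r):
    f=lambda x:np.hypot(P[:,0]-x[0],P[:,1]-x[1])-r
    s=least_squares(f,c,loss='soft_l1',f_scale=.002);return s.x,np.median(abs(s.fun))
E
python3 - <<'E'
from h import *
C={n:cloud(n,np.load(n+"0.npz")['d']) for n in("scene","top")}
px={'p1':((585,388),(532,228),.031),'p2':((479,440),(540,322),.031),'glue':((390,365),(440,320),.029),'red':((311,380),(426,379),.031),'packed':((395,270),(340,245),.031)}
for k,(a,b,r) in px.items():
    A=C['scene'][int(a[1]*.64),int(a[0]*.64)];B=C['top'][int(b[1]*.64),int(b[0]*.64)]
    print(k,A.round(3),B.round(3))
    for n in C:
        P=C[n].reshape(-1,3);c=B[:2] if k!='glue' else A[:2]
        w=P[(np.hypot(*(P[:,:2]-c).T)<.055)&(P[:,2]>.015)]
        s=w[(w[:,2]<.08)&(w[:,2]>(.06 if k=='packed' else .015))]
        print('  ',n,'top',np.percentile(w[:,2],99).round(4),*( circ(s,c,r) if len(s)>10 else ()),len(s))
# crate: fits in both views
for n in C:
    P=C[n].reshape(-1,3);B=C['top'][int(262*.64),int(232*.64)]
    w=P[(abs(P[:,2]-.05)<.006)&(abs(P[:,0]-B[0])<.09)&(P[:,1]>B[1]-.33)&(P[:,1]<B[1]+.12)]
    print(n,B,cv2.minAreaRect(w[:,:2].astype(np.float32)*1000),np.median(w[:,2]))
# corners by ray-plane z=.05
E
python3 - <<'E'
import cv2
a=cv2.imread('pics/top0.png')[135:200,115:255]
cv2.imwrite('pics/crate.png',cv2.resize(a,None,fx=5.6,fy=5.6,interpolation=cv2.INTER_CUBIC))
E
```

```text
p1 [ 0.58  -0.275  0.074] [ 0.591 -0.245  0.111]
   scene top 0.1132 [ 0.60152346 -0.25481778] 0.0006107162438355844 1005
   top top 0.1148 [ 0.6020929  -0.25622194] 0.00035982158599051454 178
p2 [ 0.42  -0.287  0.079] [ 0.428 -0.255  0.112]
   scene top 0.1131 [ 0.43881726 -0.26390171] 0.0005259588386906586 1113
   top top 0.1153 [ 0.43938136 -0.26535455] 0.0002899985282566724 136
glue [ 0.417 -0.117  0.074] [ 0.423 -0.088  0.144]
   scene top 0.1688 [ 0.40596184 -0.13550868] 0.0058392012214751494 829
   top top 0.173 [ 0.4331707  -0.09326733] 0.00017756538493120255 69
red [ 0.323 -0.099  0.076] [ 0.332 -0.07   0.113]
   scene top 0.113 [ 0.33423484 -0.07021457] 0.0006484002163682397 941
   top top 0.1149 [ 0.3348502  -0.07172011] 3.491358617820767e-05 25
packed [0.533 0.059 0.094] [0.55  0.077 0.114]
   scene top 0.1192 [0.5472022  0.08129105] 0.0007439621670035125 165
   top top 0.1206 [0.54793432 0.07977595] 0.0001940046158098157 42
scene [0.54322888 0.28469945 0.00504229] ((540.907470703125, 175.9401397705078), (109.77593231201172, 320.341064453125), 3.805077075958252) 0.049075781244389216
top [0.54322888 0.28469945 0.00504229] ((541.4156494140625, 178.4225311279297), (107.71016693115234, 323.18310546875), 3.515692710876465) 0.04939799171427439
```

View pics/crate.png

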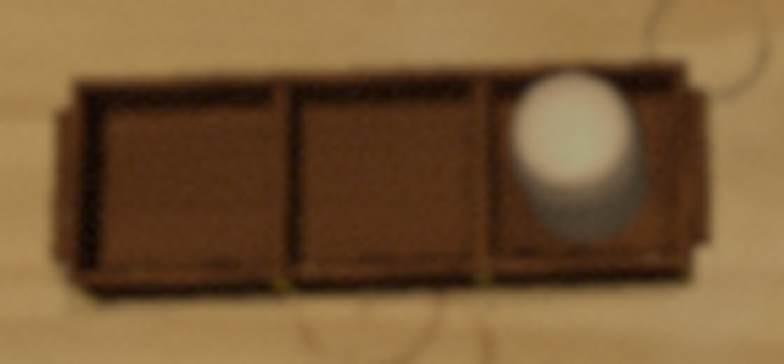

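The crop shows the two empty cells at left (190,190) and centre (390,180), and the packed plug at right (575,140). Both views agree:
- **Crate:** centre about (0.541, 0.177), yaw 3.65°.
- **Plugs:** (0.602, -0.2555) and (0.439, -0.2645).

I'll close the fingers along the crate's x, so tool yaw is -86.35°, and turn first.

Emit:
move_arm:
  rows: "0 0 10 0 0 0 0.0876;0 0 10 0 0 0 0.0876;0 0 10 0 0 0 0.0876;0 0 10 0 0 0 0.0876;0 0 10 0 0 0 0.0876;0 0 10 0 0 0 0.0876;0 0 10 0 0 0 0.0876;0 0 0.1 0 0 0 0.0876"
  squeeze: 25

```text
t: 1.1
eef_pos: [0.1883, 0.6479, 0.2341]
ee_rot: [3.141, -0.001, -1.505]
force: [-0.0, 0.6, 0.0]
width: 0.0876
gripper_force: 0.0
```

```bash
cat > go.py <<'E'
import sys
from station import arm
import numpy as np
from scipy.spatial.transform import Rotation as R
s=arm.get_state();t=np.array(list(map(float,sys.argv[1:4])))
r=R.from_euler('xyz',s['ee_rot']);g=R.from_euler('xyz',[np.pi,0,np.radians(-86.35)])
print(s['t'],s['eef_pos'].round(4) if hasattr(s['eef_pos'],'round') else s['eef_pos'],np.degrees(s['ee_rot']).round(2),s['width'],s['gripper_force'])
print('turn',np.degrees((r.inv()*g).as_rotvec()).round(2),'shift',r.inv().apply(t-s['eef_pos']).round(4),np.round(s['q'],2))
E
python3 go.py 0.602 -0.2555 0.22
```

```text
1.1 [0.1883 0.6479 0.2341] [ 1.7999e+02 -5.0000e-02 -8.6240e+01] 0.08759963184329528 0.0
turn [ 0.01 -0.05  0.11] shift [ 0.9286 -0.3536  0.0148] [ 1.58  0.36  0.01 -0.   -1.22 -1.51]
```

Emit:
move_arm:
  rows: "0 0 0 0.055 -0.021 0 0.0876;0 0 0 0.055 -0.021 0 0.0876;0 0 0 0.055 -0.021 0 0.0876;0 0 0 0.055 -0.021 0 0.0876;0 0 0 0.055 -0.021 0 0.0876;0 0 0 0.055 -0.021 0 0.0876;0 0 0 0.055 -0.021 0 0.0876;0 0 0 0.055 -0.021 0 0.0876"

```text
t: 2.1
eef_pos: [0.3847, 0.2181, 0.2348]
ee_rot: [-3.141, 0.001, -1.501]
force: [1.9, -0.1, -0.4]
width: 0.0876
gripper_force: 0.0
```

```bash
python3 go.py 0.602 -0.2555 0.22
```

```text
2.1 [0.3847 0.2181 0.2348] [-1.7997e+02  3.0000e-02 -8.5990e+01] 0.08755184924019649 0.0
turn [-0.03  0.03  0.36] shift [ 0.4877 -0.1836  0.0147] [ 0.96 -0.04 -0.47  0.   -1.14 -0.89]
```

Emit:
move_arm:
  rows: "0 0 0 0.055 -0.021 0 0.0876;0 0 0 0.055 -0.021 0 0.0876;0 0 0 0.055 -0.021 0 0.0876;0 0 0 0.055 -0.021 0 0.0876;0 0 0 0.055 -0.021 0 0.0876;0 0 0 0.055 -0.021 0 0.0876;0 0 0 0.055 -0.021 0 0.0876;0 0 0 0.055 -0.021 0 0.0876"

```text
t: 3.1
eef_pos: [0.581, -0.2103, 0.2345]
ee_rot: [-3.142, 0.0, -1.502]
force: [1.2, 0.7, 0.7]
width: 0.0876
gripper_force: 0.0
```

Emit:
move_arm:
  rows: "0 0 0 0.030 -0.010 0 0.0876;0 0 0 0 0 0 0.0876;0 0 0 0 0 0 0.0876"

```text
t: 3.48
eef_pos: [0.592, -0.2374, 0.2342]
ee_rot: [3.141, 0.0, -1.504]
force: [-0.1, 0.1, 0.2]
width: 0.0878
gripper_force: 0.0
```

```bash
python3 go.py 0.602 -0.2555 0.065
```

```text
3.475 [ 0.592  -0.2374  0.2342] [ 1.7996e+02  2.0000e-02 -8.6190e+01] 0.08776493752889 0.0
turn [0.04 0.02 0.16] shift [ 0.0188 -0.0089  0.1692] [-0.08  0.3  -0.08 -0.   -1.2   0.14]
```

Emit:
move_arm:
  rows: "0 0 0.1 0.0188 -0.0089 0.03 0.0876;0 0 0 0 0 0.04 0.0876;0 0 0 0 0 0.04 0.0876;0 0 0 0 0 0.03 0.0876;0 0 0 0 0 0.02 0.0876;0 0 0 0 0 0.009 0.0876;0 0 0 0 0 0 0.0876;0 0 0 0 0 0 0.0876"

```text
t: 4.47
eef_pos: [0.6031, -0.2557, 0.0668]
ee_rot: [-3.14, -0.001, -1.507]
force: [-1.4, -0.2, -0.2]
width: 0.0877
gripper_force: 0.0
```

Emit:
move_arm:
  rows: "0 0 0 0 0 0 0.06;0 0 0 0 0 0 0.055;0 0 0 0 0 0 0.05;0 0 0 0 0 0 0.05;0 0 0 0 0 0 0.05;0 0 0 0 0 0 0.05"

```text
t: 5.22
eef_pos: [0.6023, -0.2559, 0.0657]
ee_rot: [3.141, -0.0, -1.508]
force: [-1.9, -0.2, 4.4]
width: 0.0617
gripper_force: 25.0
```

```bash
python3 go.py 0.602 -0.2555 0.065
```

```text
5.225 [ 0.6023 -0.2559  0.0657] [ 1.7999e+02 -1.0000e-02 -8.6400e+01] 0.061652276847859865 24.999167919158936
turn [ 0.01 -0.01 -0.05] shift [-0.0004  0.0003  0.0007] [-0.1   0.47 -0.23  0.   -0.87  0.17]
```

Emit:
move_arm:
  rows: "0 0 0 0 0 -0.02 0.05;0 0 0 0 0 -0.03 0.05;0 0 0 0 0 -0.04 0.05;0 0 0 0 0 -0.04 0.05;0 0 0 0 0 -0.02 0.05;0 0 0 0 0 -0.01 0.05;0 0 0 0 0 0 0.05"

```text
t: 6.1
eef_pos: [0.6025, -0.2557, 0.2252]
ee_rot: [-3.141, 0.0, -1.508]
force: [0.4, -0.3, -3.2]
width: 0.0617
gripper_force: 25.0
```

```bash
python3 go.py 0.5347 0.277 0.22
```

```text
6.1 [ 0.6025 -0.2557  0.2252] [-1.7999e+02  2.0000e-02 -8.6410e+01] 0.0616737269926682 24.999035596847534
turn [-0.01  0.02 -0.06] shift [-0.5359  0.0343  0.0054] [-0.1   0.33 -0.05 -0.   -1.19  0.17]
```

Emit:
move_arm:
  rows: "0 0 0 -0.02 0.002 0 0.05;0 0 0 -0.04 0.003 0 0.05;0 0 0 -0.045 0.003 0 0.05;0 0 0 -0.045 0.003 0 0.05;0 0 0 -0.045 0.003 0 0.05;0 0 0 -0.045 0.003 0 0.05;0 0 0 -0.045 0.003 0 0.05;0 0 0 -0.045 0.003 0 0.05"

```text
t: 7.1
eef_pos: [0.5574, 0.074, 0.2244]
ee_rot: [3.14, -0.0, -1.508]
force: [1.6, 0.1, -2.2]
width: 0.0619
gripper_force: 25.0
```

Emit:
move_arm:
  rows: "0 0 0 -0.045 0.003 0 0.05;0 0 0 -0.045 0.003 0 0.05;0 0 0 -0.045 0.003 0 0.05;0 0 0 -0.04 0.002 0 0.05;0 0 0 -0.02 0 0 0.05;0 0 0 -0.01 0 0 0.05;0 0 0 0 0 0 0.05;0 0 0 0 0 0 0.05"

```text
t: 8.1
eef_pos: [0.5349, 0.275, 0.2255]
ee_rot: [3.141, -0.0, -1.509]
force: [0.1, 0.3, -2.3]
width: 0.0617
gripper_force: 25.0
```

```bash
python3 go.py 0.5347 0.277 0.073
python3 - <<'E'
from h import *
o=[]
for n in("scene","top"):
    p,d=arm.grab_frame(n);np.savez(n+"1.npz",d=d);o.append(cv2.resize(p[100:300,40:300],(520,400)))
    P=cloud(n,d).reshape(-1,3)
    w=P[(np.hypot(P[:,0]-.535,P[:,1]-.277)<.05)&(P[:,2]>.1)&(P[:,2]<.25)];print(n,len(w),w[:,2].min(),circ(w[w[:,2]<.2],[.535,.277],.031))
cv2.imwrite("pics/c1.png",cv2.resize(np.hstack(o),(800,308)))
E
```

```text
8.1 [0.5349 0.275  0.2255] [ 1.7998e+02 -2.0000e-02 -8.6450e+01] 0.06170342567517083 24.99899536371231
turn [ 0.02 -0.02 -0.1 ] shift [-2.100e-03  1.000e-04  1.525e-01] [ 0.8   0.25 -0.17  0.   -1.16 -0.74]
scene 1040 0.16082559407539893 (array([0.53482277, 0.27621801]), np.float64(0.0011990317055736756))
top 274 0.16453707192602807 (array([0.5354488 , 0.27442393]), np.float64(0.0003736178080561009))
```

View pics/c1.png

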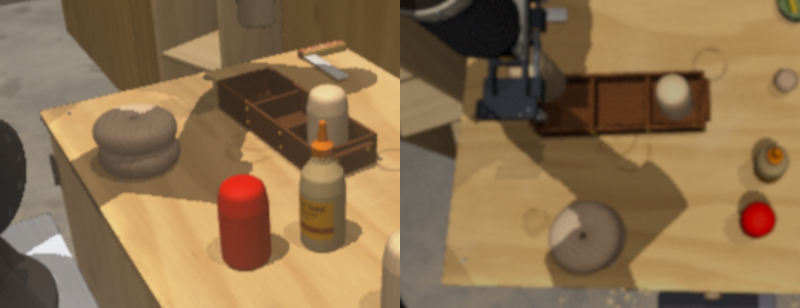

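The plug is held upright above the end cell (left of the crate at (540,95)), and the bottle is untouched. I'll lower it now.

Emit:
move_arm:
  rows: "0 0 -0.1 -0.002 0 0.03 0.05;0 0 0 0 0 0.04 0.05;0 0 0 0 0 0.04 0.05;0 0 0 0 0 0.02 0.05;0 0 0 0 0 0.015 0.05;0 0 0 0 0 0.006 0.05;0 0 0 0 0 0 0.05;0 0 0 0 0 0.001 0.05"

```text
t: 9.2
eef_pos: [0.5353, 0.2784, 0.0746]
ee_rot: [-3.14, 0.001, -1.506]
force: [0.2, -0.5, -3.2]
width: 0.0618
gripper_force: 25.0
```

```bash
python3 go.py 0.5347 0.277 0.072; python3 -c "
from station import arm;print(arm.get_state()['force'])"
```

```text
9.2 [0.5353 0.2784 0.0746] [-1.7992e+02  6.0000e-02 -8.6290e+01] 0.061794006153822384 24.9990051984787
turn [-0.08  0.06  0.06] shift [0.0014 0.0007 0.0026] [ 0.8   0.39 -0.35  0.   -0.83 -0.74]
[ 0.16907869 -0.51544356 -3.21845291]
```

Still about 2 mm above the cell floor. I'll lower that, release and rise.

Emit:
move_arm:
  rows: "0 0 0 0 0 0.0025 0.05;0 0 0 0 0 0 0.05;0 0 0 0 0 0 0.068;0 0 0 0 0 0 0.078;0 0 0 0 0 0 0.08;0 0 0 0 0 0 0.08;0 0 0 0 0 0 0.08"

```text
t: 10.07
eef_pos: [0.5348, 0.278, 0.071]
ee_rot: [3.142, -0.0, -1.506]
force: [-0.3, 0.1, -0.6]
width: 0.0798
gripper_force: 0.0
```

Emit:
move_arm:
  rows: "0 0 0 0 0 -0.02 0.08;0 0 0 0 0 -0.03 0.08;0 0 0 0 0 -0.04 0.08;0 0 0 0 0 -0.05 0.08;0 0 0 0 0 -0.02 0.08;0 0 0 0 0 0 0.08"

```text
t: 10.82
eef_pos: [0.5355, 0.2786, 0.2332]
ee_rot: [-3.139, 0.002, -1.506]
force: [0.4, 0.2, -0.7]
width: 0.0797
gripper_force: 0.0
```

```bash
python3 go.py 0.4391 -0.2646 0.22
```

```text
10.825 [0.5355 0.2786 0.2332] [-1.7982e+02  1.4000e-01 -8.6300e+01] 0.07974854298660118 0.0
turn [-0.18  0.14  0.05] shift [0.5359 0.1313 0.0115] [ 0.8   0.24 -0.16  0.   -1.17 -0.74]
```

Emit:
move_arm:
  rows: "0 0 0 0.05 0 0 0.0876;0 0 0 0.06 0 0 0.0876;0 0 0 0.06 0 0 0.0876;0 0 0 0.06 0 0 0.0876;0 0 0 0.06 0 0 0.0876;0 0 0 0.06 0 0 0.0876;0 0 0 0.06 0 0 0.0876;0 0 0 0.04 0.04 0 0.0876"

```text
t: 11.82
eef_pos: [0.5239, -0.176, 0.2289]
ee_rot: [3.139, -0.0, -1.508]
force: [-1.5, -1.2, -0.8]
width: 0.0875
gripper_force: 0.0
```

Emit:
move_arm:
  rows: "0 0 0 0.04 0.04 0 0.0876;0 0 0 0.03 0.03 0 0.0876;0 0 0 0.015 0.02 0 0.0876;0 0 0 0 0 0 0.0876;0 0 0 0 0 0 0.0876"

```text
t: 12.45
eef_pos: [0.4396, -0.2641, 0.2305]
ee_rot: [3.141, 0.0, -1.506]
force: [0.5, 1.0, 0.5]
width: 0.0875
gripper_force: 0.0
```

```bash
python3 go.py 0.4391 -0.2646 0.065
python3 - <<'E'
from h import *
for n,a in(("scene",0),("top",0)):
    p,d=arm.grab_frame(n);cv2.imwrite(f"pics/{n}2.png",p)
    P=cloud(n,d).reshape(-1,3)
    for nm,c,lo,hi in(("p1",(.535,.277),.06,.085),("p2",(.439,-.2646),.015,.08),("glue",(.433,-.093),.015,.09)):
        w=P[(np.hypot(P[:,0]-c[0],P[:,1]-c[1])<.05)&(P[:,2]>lo)];s=w[w[:,2]<hi]
        if len(s)>10:print(n,nm,len(s),np.percentile(w[w[:,2]<.135,2],99),circ(s,c,.029 if nm=="glue" else .031))
cv2.imwrite("pics/c2.png",cv2.resize(cv2.imread("pics/scene2.png"),(800,600)))
E
```

```text
12.45 [ 0.4396 -0.2641  0.2305] [ 1.7996e+02  2.0000e-02 -8.6320e+01] 0.08750537703290288 0.0
turn [0.04 0.02 0.03] shift [0.0006 0.0004 0.1655] [-0.16  0.09 -0.35 -0.   -1.13  0.22]
scene p1 212 0.11970302286260898 (array([0.53492212, 0.27938479]), np.float64(0.0011246433583636563))
scene p2 1123 0.11303686136185993 (array([ 0.43885696, -0.2638347 ]), np.float64(0.0004840041326843736))
scene glue 985 0.1318022121649695 (array([ 0.43261551, -0.09182192]), np.float64(0.0006883008470692682))
top p1 75 0.12125445326027101 (array([0.53566581, 0.27815836]), np.float64(0.0002957003528924751))
top p2 17 0.11520886130572573 (array([ 0.43944084, -0.26562992]), np.float64(0.0001396771624757806))
```

View pics/c2.png

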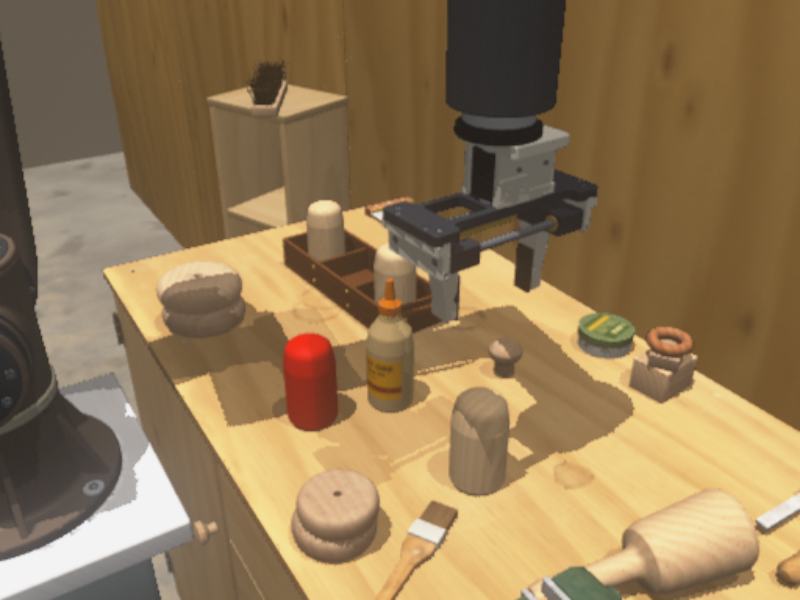

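The first plug stands in the end cell at (325,230). The gripper is over the second plug at (479,440), and the bottle at (390,350) hasn't moved. Grasping the second plug now.

Emit:
move_arm:
  rows: "0 0 0 0 0 0.03 0.0876;0 0 0 0 0 0.04 0.0876;0 0 0 0 0 0.04 0.0876;0 0 0 0 0 0.03 0.0876;0 0 0 0 0 0.018 0.0876;0 0 0 0 0 0.007 0.0876;0 0 0 0 0 0 0.0876;0 0 0 0 0 0 0.0876"

```text
t: 13.55
eef_pos: [0.4403, -0.2643, 0.0669]
ee_rot: [-3.14, -0.0, -1.506]
force: [-0.1, -0.1, 0.4]
width: 0.0878
gripper_force: 0.0
```

Emit:
move_arm:
  rows: "0 0 0 0 0 0 0.06;0 0 0 0 0 0 0.055;0 0 0 0 0 0 0.05;0 0 0 0 0 0 0.05;0 0 0 0 0 0 0.05;0 0 0 0 0 0 0.05"

```text
t: 14.3
eef_pos: [0.4395, -0.2643, 0.0663]
ee_rot: [3.141, -0.0, -1.506]
force: [-2.0, 0.0, 5.5]
width: 0.0617
gripper_force: 25.0
```

```bash
python3 go.py 0.4391 -0.2646 0.065
```

```text
14.3 [ 0.4395 -0.2643  0.0663] [ 1.7999e+02 -1.0000e-02 -8.6300e+01] 0.06165802070562821 24.997551441192627
turn [ 0.01 -0.01  0.05] shift [0.0002 0.0004 0.0013] [-0.16  0.27 -0.56  0.   -0.74  0.22]
```

Emit:
move_arm:
  rows: "0 0 0 0 0 -0.02 0.05;0 0 0 0 0 -0.03 0.05;0 0 0 0 0 -0.04 0.05;0 0 0 0 0 -0.04 0.05;0 0 0 0 -0.02 -0.03 0.05;0 0 0 0 -0.04 -0.01 0.05;0 0 0 0 -0.04 0 0.05;0 0 0 -0.02 -0.029 0 0.05"

```text
t: 15.3
eef_pos: [0.5682, -0.2361, 0.2349]
ee_rot: [3.141, 0.001, -1.508]
force: [-0.1, 0.4, -2.6]
width: 0.0614
gripper_force: 25.0
```

Emit:
move_arm:
  rows: "0 0 0 -0.04 0 0 0.05;0 0 0 -0.045 0 0 0.05;0 0 0 -0.045 0 0 0.05;0 0 0 -0.045 0 0 0.05;0 0 0 -0.045 0 0 0.05;0 0 0 -0.045 0 0 0.05;0 0 0 -0.045 0 0 0.05;0 0 0 -0.045 0 0 0.05"

```text
t: 16.3
eef_pos: [0.5435, 0.1198, 0.2353]
ee_rot: [3.141, 0.0, -1.506]
force: [1.3, -0.0, -2.3]
width: 0.0619
gripper_force: 25.0
```

Emit:
move_arm:
  rows: "0 0 0 -0.035 0 0 0.05;0 0 0 -0.018 0 0 0.05;0 0 0 0 0 0 0.05;0 0 0 0 0 0 0.05;0 0 0 0 0 0 0.05"

```text
t: 16.92
eef_pos: [0.5407, 0.1702, 0.236]
ee_rot: [3.141, -0.0, -1.507]
force: [-0.1, -0.6, -3.0]
width: 0.0611
gripper_force: 25.0
```

```bash
python3 go.py 0.541 0.177 0.072
```

```text
16.925 [0.5407 0.1702 0.236 ] [ 1.7999e+02 -1.0000e-02 -8.6370e+01] 0.06110748787421581 24.997897446155548
turn [ 0.01 -0.01 -0.02] shift [-0.0068 -0.0007  0.164 ] [ 0.65  0.18 -0.23 -0.   -1.16 -0.59]
```

Emit:
move_arm:
  rows: "0 0 0 -0.007 0 0.03 0.05;0 0 0 0 0 0.04 0.05;0 0 0 0 0 0.04 0.05;0 0 0 0 0 0.03 0.05;0 0 0 0 0 0.015 0.05;0 0 0 0 0 0.008 0.05;0 0 0 0 0 0 0.05;0 0 0 0 0 0 0.05"

```text
t: 17.92
eef_pos: [0.5409, 0.1785, 0.0741]
ee_rot: [-3.14, 0.001, -1.506]
force: [0.2, -1.0, -1.8]
width: 0.0614
gripper_force: 25.0
```

```bash
python3 go.py 0.541 0.177 0.072
```

```text
17.925 [0.5409 0.1785 0.0741] [-1.7991e+02  5.0000e-02 -8.6300e+01] 0.06140521229264957 24.99954342842102
turn [-0.09  0.05  0.05] shift [ 0.0015 -0.      0.0021] [ 0.66  0.34 -0.42  0.   -0.8  -0.6 ]
```

Emit:
move_arm:
  rows: "0 0 0 0 0 0.0015 0.05;0 0 0 0 0 0 0.05;0 0 0 0 0 0 0.068;0 0 0 0 0 0 0.078;0 0 0 0 0 0 0.08;0 0 0 0 0 0 0.08;0 0 0 0 0 0 0.08"

```text
t: 18.8
eef_pos: [0.5402, 0.1781, 0.0715]
ee_rot: [3.141, -0.0, -1.506]
force: [-0.3, 0.3, 0.3]
width: 0.08
gripper_force: 0.0
```

Emit:
move_arm:
  rows: "0 0 0 0 0 -0.02 0.08;0 0 0 0 0 -0.03 0.08;0 0 0 0 0 -0.04 0.08;0 0 0 0 0 -0.05 0.08;0 0 0 0 0 -0.05 0.08;0 0 0 0 0 0 0.08;0 0 0 0 0 0 0.08;0 0 0 0 0 0 0.08"

```text
t: 19.8
eef_pos: [0.5396, 0.1778, 0.2602]
ee_rot: [3.14, -0.001, -1.506]
force: [-0.2, -0.5, -1.1]
width: 0.08
gripper_force: 0.0
```

Run:
```python
from h import *
for n in("scene","top"):
    p,d=arm.grab_frame(n);cv2.imwrite(f"pics/{n}3.png",cv2.resize(p,(800,600)))
    P=cloud(n,d).reshape(-1,3)
    for nm,c,lo,hi in(("p1",(.535,.277),.06,.085),("p2",(.541,.177),.06,.085),("glue",(.433,-.093),.015,.09)):
        w=P[(np.hypot(P[:,0]-c[0],P[:,1]-c[1])<.05)&(P[:,2]>lo)];s=w[w[:,2]<hi]
        if len(s)>10:print(n,nm,len(s),np.percentile(w[w[:,2]<.135,2],99),circ(s,c,.029 if nm=="glue" else .031))
```

```text
scene p1 186 0.12003518525475017 (array([0.53496533, 0.27978451]), np.float64(0.0012445392549047477))
scene p2 222 0.11981642881397757 (array([0.54065724, 0.1792658 ]), np.float64(0.0010309266706022002))
scene glue 977 0.13256039674500777 (array([ 0.43256241, -0.09187436]), np.float64(0.0006680424318110216))
top p1 29 0.11896290268885851 (array([0.5357675 , 0.27771301]), np.float64(0.00025704400033355057))
top p2 58 0.12066903640158524 (array([0.54139313, 0.17753473]), np.float64(0.0002908732793547482))
top glue 97 0.12622614224992898 (array([ 0.43325154, -0.09337848]), np.float64(0.00016627135701653348))
```

View pics/scene3.png

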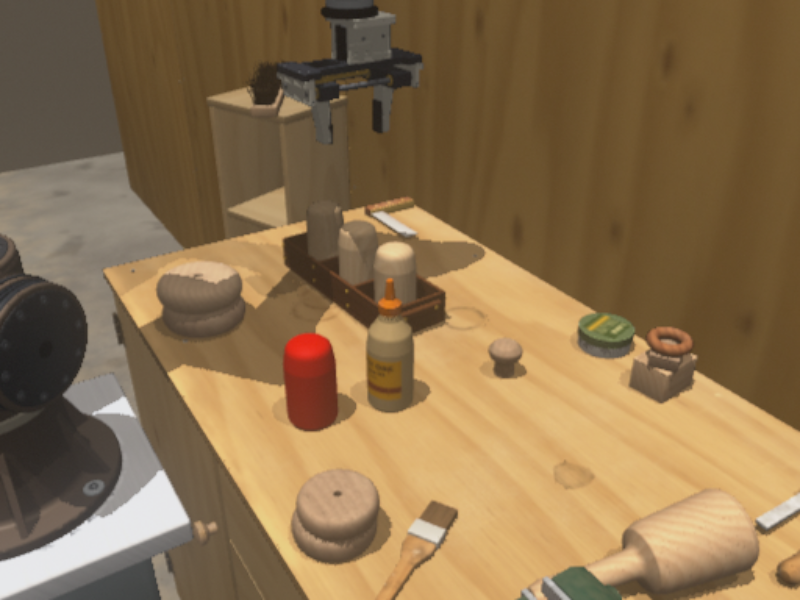

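Three plugs stand upright in the crate at (325,230), (358,250) and (395,270). The gripper is clear and the bottle at (390,350) hasn't moved, so I'm handing in.

```bash
python3 -c "
from station import arm;print(arm.job_done())"
```

```text
the job is handed in; nothing more can be done
None
```

Both loose plugs stand upright and released in the crate's two empty cells, each measured within about 3 mm of its cell centre; the glue bottle did not move, and I handed the job in at about 20 s (no verdict came back).

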